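# Close the glaze jar with its captive screw cap

### The arm

A 6-joint arm with a two-finger parallel gripper is mounted at the origin on a cart in front of the work surface, level with it; the furniture and walls round the work are solid. World frame = base frame: x ahead of the robot, y to its left, z up, the work surface at z = 0. Lengths are in m, angles in rad, forces in N, time in s.
With the tool pointing down it reaches from about 0.225 to 0.875 m from the base axis. Payload 3.4 kg.
Tool frame: the origin (TCP) lies at the very end of the fingers, on their centre line; the grasp point (between the pads) lies 19 mm behind it; z points along the fingers, y is the direction in which the jaws open and shut (so a half turn about z gives the same grasp; the last joint's range is limited). The gripper opens to 85 mm and grips with 20 to 120 N. Pads are 22 mm wide; open, the fingers measure 114 mm over their backs; the gripper's body (76 mm by 85 mm) begins 54 mm behind the grasp point. The pads swing forward as they close: fully open they stand 13 mm farther back than shut.
Start: joints at [-0.121, 0.276, 1.505, -0, 1.361, -0.121], TCP at [0.575, -0, 0.231] pointing down, gripper open.
Joint ranges: [-2.89, 2.89], [-0.75, 2.08], [0.22, 2.7], [-1.18, 4.32], [0.11, 2.71], [-2.7, 2.7]. Speed limits (rad/s): [2.57, 2.57, 3.14, 3.14, 3.14, 3.14].

### API

Orientations are given as a unit quaternion [w, x, y, z].
In Python, from rig import get_state, get_image, calibration, sign_off gives the robot as it stands. The module is installed in compiled form; this text tells all that it offers.
- The arm moves only by the tool drive_tool, never from a script. Its argument "targets" is one flat list of numbers, 7 for each row, row after row: the turn, a rotation vector about the tool's x, y, z in degrees, then the shift along the tool's x, y, z in mm, then the opening, from 0 (shut) to 1 (fully open). In form: [wx, wy, wz, tx, ty, tz, fingers, wx, wy, wz, tx, ty, tz, fingers, ...]. A call has 1 to 12 rows; each row shifts and turns the commanded pose from where the row before left it, along the tool's axes as they then stand; what a row does not reach is not made up. A row lasts 1/8 s, in which the tool goes at most 62.5 mm and 10.7 degrees, less where a joint would pass 70% of its speed; a pose out of reach is approached as far as the arm can. A call is refused whole if a number of a shift passes 62.5 or a number of a turn 10.7, either way. A call with a gripper value outside its range is refused whole. The fingers move at their own pace and stop on an object; "grip_force" is the grip in N (left out, the last holds). Time passes only in rows, so rows that do not move let the fingers close. It gives the time, the measured TCP pose, the force and the opening at its end, in the units of the state.
- get_state(): the state, without advancing time (a new reading comes with each control period).
- get_image(name): name is "scene" or "side" or "wrist"; returns the picture (420x560x3 uint8, red, green, blue); there is no depth.
- calibration(name): a dict with "mtx" (3x3 intrinsics, pixels), "world_to_cam" (4x4, takes a point from world to camera coordinates); the wrist camera has in their place "hand_eye" (4x4, takes a point from camera to tool coordinates, whose origin is the TCP and whose axes are the flange's). Camera axes: x right, y down, z forward; pixel columns grow to the right and rows downward; lengths in m; the calibration is good to about 2 mm. A picture is of the moment at which its call begins: read the wrist's pose just before it. calibration takes no time and is no camera call.
- sign_off(): hands the job in, once; it reports no verdict.
The state is a dict: "clock": time; "qpos": joint angles; "qd": joint speeds; "effort": joint torques, N m; "position": TCP position; "ee_rot": TCP orientation; "contact_force": force on the tool from outside, world axes, zero at the start; "moment": the same for the moment, N m; "width": finger opening in m.
Only numpy, scipy, OpenCV 4.12 (cv2) and the standard library are available. Lean on these libraries where they do the work, as an engineer would, in place of code of your own. Each camera call takes 0.05 s, during which the arm holds its last target.

### The job

Close the glaze jar for storage: swing the cap's arm all the way round against its end stop, so that the cap stands over the mouth, then screw the blue cap down clockwise until it presses firmly on the rubber seal, hand-tight but not forced. Let go of it, and leave the other things on the table where they are.

Things in the scene. Friction and masses are not known exactly. Their poses are not given: they have to be found in the camera images.
- jar: White ceramic glaze jar with a blue painted band, 108 mm wide and 104 mm high, screwed with its wooden board (150x250x14 mm) to the table: it cannot move. Origin: on the jar's axis at the table top; z up; its -y points from the jar to the steel pivot post, whose axis is 80 mm away. Board and post keep below 155 mm.
- mouth (a point): Centre of the jar's mouth at the top of its ceramic rim, 104 mm above the table. Axes as those of jar. A broad wooden beam of the room stands upright on the table behind and to the left of the jar, about 0.15 m left of the robot's middle line from 0.6 m ahead on: come to the jar from the front or the right.
- pivot (a point): Vertical axis of the grey arm on the post, at the arm's mid height (143 mm above the table). The arm is a flat bar 24 mm wide, 80 mm from this axis to the cap's axis.
- swing_arm (a joint): Angle of the arm about the vertical pivot, rad: 0 = cap straight over the mouth, arm against its steel end stop; grows as the arm swings away from the mouth towards the robot's side, counter-clockwise seen from above (to 1.9). Stays where it is left; stiff hinge friction about 0.15 N m.
- screw (a joint): Turn of the blue cap in its arm, rad: 0 = fully unscrewed (highest), grows clockwise seen from above (relative to the arm) to 5.0; the cap sinks 4 mm per rad. Thread friction 0.15 N m: it stays where it is left; tightened beyond about 35 N on the seal it eases back to 20 to 35 N when let go. Arm over the mouth, the cap's disc meets the seal between about 2.1 and 3.4 rad.
- cap: The captive cap: round blue knurled grip, 58 mm diameter and 34 mm high with a red index mark on its white top, on a spindle through the arm, with a steel pressing disc (74 mm) under the arm. Origin on the cap's axis, 52 mm below the middle of the grip; its z axis is the screw axis. It always stays on the arm.
- cap_grip (a point): Centre of the blue grip (17 mm above its underside and below its top), about 195 mm above the table when fully unscrewed. Below the grip is at least 8 mm of clear space above the arm all round.
- gasket: Black rubber sealing ring on the jar's rim, 75 mm outside diameter, worn or new. Origin at the centre of its upper face, unloaded, 108 to 113 mm above the table. It yields 1 mm per 30 N: each 0.1 rad of turning after first touch adds about 10 N of pressure and 0.04 N m of torque on top of the thread's friction. Hand-tight is 10 to 150 N.
- spray_bottle: Bystander: water sprayer with red head, 179 mm high; origin at the centre of its underside.
- pin_tin: Bystander: green tin box 74x133x54 mm; origin under its centre.
- slip_jar: Bystander: small jar with a blue lid, 66 mm wide, 88 mm high, lid does not turn; origin under its centre.
- mallet: Bystander: mallet 188 mm long lying on the table; origin under its centre.
- scraper: Bystander: scraper with red handle, 200 mm long; origin under its centre.
- spanner: Bystander: open spanner, 180 mm long; origin under its centre.
- bisque_bowl: Bystander: pale bowl 104 mm wide, 43 mm high; origin under its centre.

How it is judged:
By the outcome, as a careful person would: the job done as asked, in the order asked, and still so for the second after the job is handed in, with the robot touching nothing.
It also fails if it takes over 64 s, if anything falls off the work surface, if the arm or the gripper's body presses on something with over 40 N, if the wrist force passes 120 N, or if a joint passes its speed limit or range.

## Working session

There is one attempt and no reset: what is moved stays moved. The work goes in short steps, Python scripts to look and compute and a tool call to move; the robot and the scene stay as the last step left them, time stands still between calls to the robot, and variables do not carry over. Pictures are saved under pics/ and viewed, and the job is handed in when it is done.

Besides the shell and the picture viewer there is one more tool, called after ">>>" as a command line: name --argument value ..., lists and objects as JSON in quotes. drive_tool: Moves the arm, as the interface text tells. Its arguments: {"type":"object","properties":{"targets":{"type":"array"},"grip_force":{"type":"number"}},"required":["targets"]}

```bash
mkdir -p pics; python3 - <<'E'
from rig import *
import cv2
s=get_state()
for k,v in s.items(): print(k,v)
for n in ["scene","side","wrist"]:
    im=get_image(n); cv2.imwrite(f"pics/{n}0.png",im[:,:,::-1])
    print(n,calibration(n))
E
```

```text
clock 0.0
qpos [-1.20979912e-01  2.76587501e-01  1.50618996e+00 -5.36138656e-07
  1.36070082e+00 -1.21001839e-01]
qd [-1.90904186e-03 -8.17515402e-05  1.23482488e-03 -6.68808272e-04
  3.38540699e-04 -2.48972281e-03]
effort [ 6.20495921e-04 -4.16768074e+01 -2.45808578e+01 -1.52056768e-04
  1.11346930e-02  1.69860516e-05]
position [5.74441379e-01 7.38826775e-05 2.30421356e-01]
ee_rot [-7.42098408e-04  7.07098675e-01  7.07114259e-01 -5.81537863e-04]
contact_force [-0.05366693 -0.63030841 -0.60369409]
moment [-0.09497563 -0.02975614 -0.05916945]
width 0.08542052580179679
scene {'mtx': array([[401.57621032,   0.        , 280.94436648],
       [  0.        , 401.57621032, 207.80404294],
       [  0.        ,   0.        ,   1.        ]]), 'world_to_cam': array([[-0.60399665, -0.79680452, -0.0170474 ,  0.31863387],
       [-0.60869254,  0.4749998 , -0.63550655,  0.4455847 ],
       [ 0.514472  , -0.3734672 , -0.77190725,  1.12176482],
       [ 0.        ,  0.        ,  0.        ,  1.        ]])}
side {'mtx': array([[469.35997905,   0.        , 279.00714306],
       [  0.        , 469.35997
[... 157 characters left out ...]
[-0.12627952, -0.33591902, -0.93338732,  0.21166065],
       [ 0.34328335,  0.86798675, -0.35882523,  1.56649298],
       [ 0.        ,  0.        ,  0.        ,  1.        ]])}
wrist {'mtx': array([[307.03101064,   0.        , 285.6736493 ],
       [  0.        , 307.03101064, 210.65196442],
       [  0.        ,   0.        ,   1.        ]]), 'hand_eye': array([[-1.05136357e-04, -9.46231973e-01, -3.23488860e-01,
         8.39743286e-02],
       [ 9.99999990e-01, -1.29023572e-04,  5.23970847e-05,
        -3.26815156e-04],
       [-9.13174850e-05, -3.23488851e-01,  9.46231977e-01,
        -1.42612961e-01],
       [ 0.00000000e+00,  0.00000000e+00,  0.00000000e+00,
         1.00000000e+00]])}
```

View pics/scene0.png

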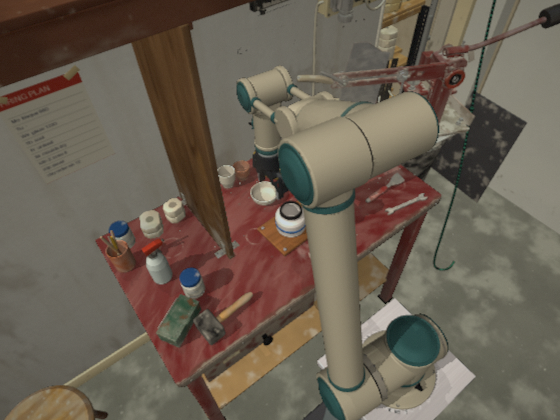

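View pics/side0.png

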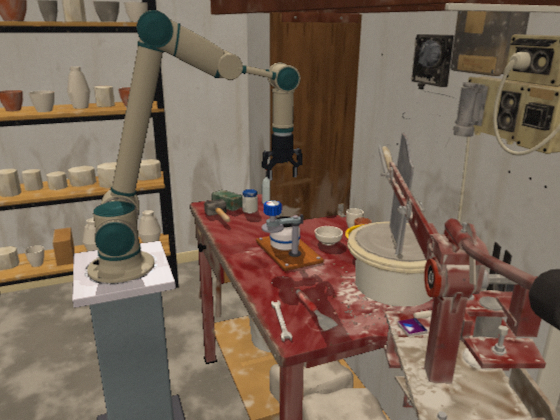

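View pics/wrist0.png

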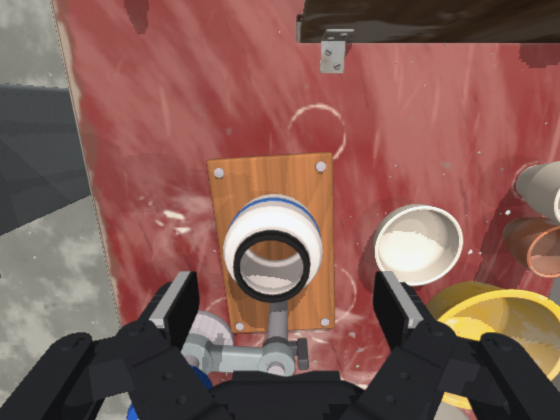

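```bash
cat > h.py <<'E'
import numpy as np, cv2
from rig import *
from scipy.spatial.transform import Rotation as R
def T(s):
    q=np.array(s['ee_rot']); M=np.eye(4); M[:3,:3]=R.from_quat(q[[1,2,3,0]]).as_matrix(); M[:3,3]=s['position']; return M
def ray(name,uv,s=None):
    c=calibration(name)
    d=np.linalg.inv(c['mtx'])@np.array([uv[0],uv[1],1.])
    M=T(s)@c['hand_eye'] if name=='wrist' else np.linalg.inv(c['world_to_cam'])
    return M[:3,3],M[:3,:3]@d
def onz(name,uv,z,s=None):
    o,d=ray(name,uv,s); return o+d*(z-o[2])/d[2]
def proj(name,p,s=None):
    c=calibration(name)
    M=np.linalg.inv(T(s)@c['hand_eye']) if name=='wrist' else c['world_to_cam']
    q=c['mtx']@(M[:3,:3]@np.array(p)+M[:3,3]); return q[:2]/q[2]
E
python3 - <<'E'
from h import *
s=get_state()
a=cv2.imread('pics/wrist0.png');b=cv2.imread('pics/side0.png')
cv2.imwrite('pics/z1.png',cv2.resize(a[170:420,110:360],(750,750))[:600])
cv2.imwrite('pics/z2.png',cv2.resize(b[180:280,230:360],(780,600),interpolation=cv2.INTER_CUBIC))
g=cv2.cvtColor(a,cv2.COLOR_BGR2GRAY); m=(g<50).astype(np.uint8); m[:225]=0;m[310:]=0;m[:,:228]=0;m[:,318:]=0
cs,_=cv2.findContours(m,cv2.RETR_EXTERNAL,cv2.CHAIN_APPROX_NONE)
c=max(cs,key=cv2.contourArea);e=cv2.fitEllipse(c);print(e)
print('gasket',onz('wrist',e[0],.110,s)); 
for uv in [(219,173),(321,167),(239,328),(325,323)]: print(onz('wrist',uv,.014,s))
hsv=cv2.cvtColor(b,cv2.COLOR_BGR2HSV); m=cv2.inRange(hsv,(105,130,60),(130,255,255)); m[:195]=0;m[225:]=0;m[:,:255]=0;m[:,290:]=0
x,y,w,h=cv2.boundingRect(m);print(x,y,w,h)
for z in(.195,):print('cap',onz('side',(x+w/2,y+h/2-.5),z))
E
```

```text
((271.23095703125, 266.22174072265625), (70.87874603271484, 74.62568664550781), 92.09130859375)
gasket [ 0.56018258 -0.06271221  0.11      ]
[0.49486557 0.00842853 0.014     ]
[0.61567682 0.01562396 0.014     ]
[ 0.50759538 -0.21523525  0.014     ]
[ 0.62956964 -0.20653234  0.014     ]
255 195 26 21
cap [ 0.47899061 -0.11352303  0.195     ]
```

View pics/z1.png

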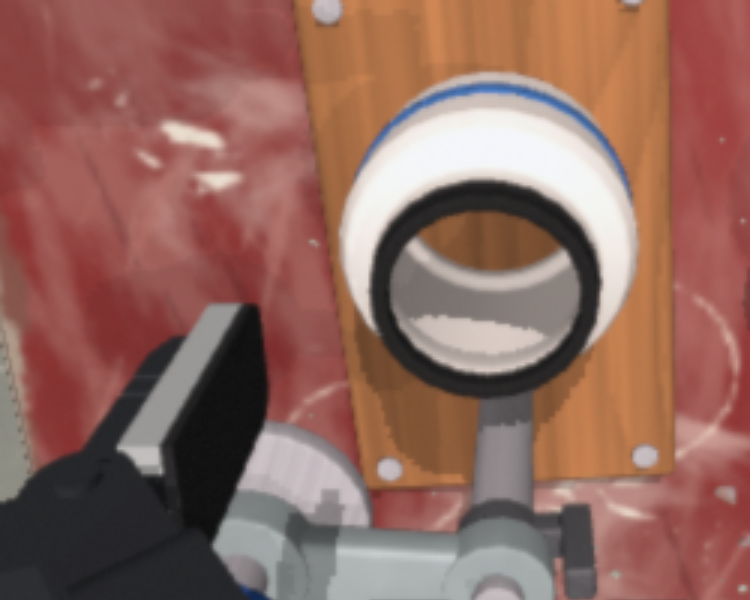

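View pics/z2.png

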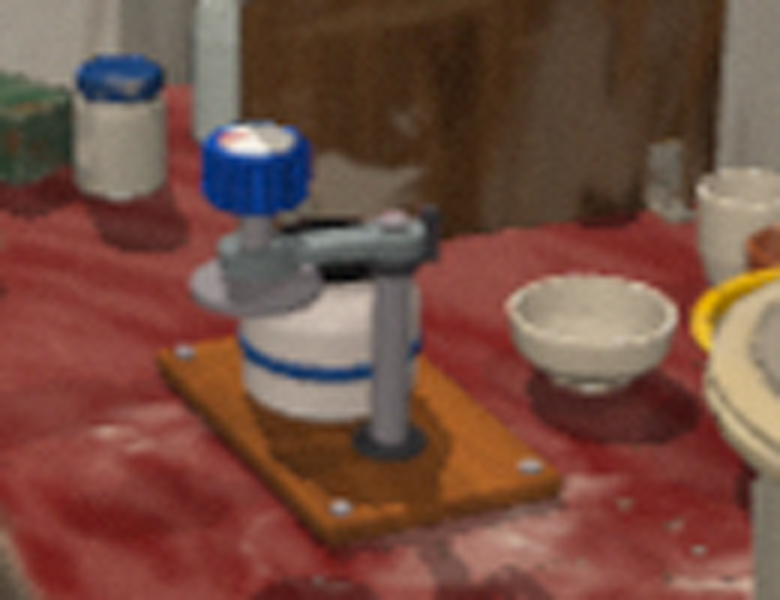

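```bash
python3 - <<'E'
from h import *
s=get_state()
b=cv2.imread('pics/side0.png')
hsv=cv2.cvtColor(b,cv2.COLOR_BGR2HSV); m=cv2.inRange(hsv,(105,130,40),(130,255,255)); m[:198]=0;m[222:]=0;m[:,:261]=0;m[:,286:]=0
x,y,w,h=cv2.boundingRect(m);print(x,y,w,h)
c=np.array(onz('side',(272.8,208.2),.195));print('cap',c)
pv=np.array([.5646,-.1429,.143]);
d=(c-pv)[:2];print(np.hypot(*d),np.arctan2(d[1],d[0])-np.pi/2-np.radians(3.3)+0)
print('piv wrist',onz('wrist',(275.7,366.7),.157,s))
for a in (1.3,1.4,1.5,1.6):
  t=a+np.pi/2+np.radians(3.3);p=[pv[0]+.08*np.cos(t),pv[1]+.08*np.sin(t),.195];print(a,p,proj('side',p))
E
```

```text
264 202 17 14
cap [ 0.48373385 -0.14610527  0.195     ]
0.08092964664813405 -4.730368862286661
piv wrist [ 0.56519985 -0.13849174  0.157     ]
1.3 [np.float64(0.48641130087797474), np.float64(-0.12597288182810173), 0.195] [271.40238254 205.99166873]
1.4 [np.float64(0.48511202665482933), np.float64(-0.1338632918893305), 0.195] [271.87521807 206.86071387]
1.5 [np.float64(0.4846069699861183), np.float64(-0.1418439937508625), 0.195] [272.58876221 207.71604591]
1.6 [np.float64(0.48490117723112575), np.float64(-0.14983524687776667), 0.195] [273.53885008 208.54848625]
```

>>> drive_tool --targets '[0,0,0,-36,0,-8,1,0,0,0,-36,0,-8,1,0,0,0,-36,0,-8,1,0,0,0,-36,0,-8,1,0,0,-10,0,0,0,1,0,0,-10,0,0,0,1,0,0,-10,0,0,0,1,0,0,-10,0,0,0,1,0,0,-10,0,0,0,1,0,0,-10,0,0,0,1,0,0,-10,0,0,0,1,0,0,-10,0,0,0,1]'

```text
clock: 1.65
position: [0.5748, -0.1439, 0.2629]
ee_rot: [-0.0, 0.084, 0.996, 0.0]
contact_force: [0.9, -0.7, 0.6]
width: 0.0856
```

>>> drive_tool --targets '[0,0,-10,0,0,0,1,0,0,0,0,0,0,1,0,0,0,0,0,0,1]'

```text
clock: 2.02
position: [0.5749, -0.144, 0.2631]
ee_rot: [-0.0, 0.001, 1.0, 0.0]
contact_force: [-0.1, -0.1, -1.0]
width: 0.0858
```

```bash
python3 - <<'E'
from h import *
s=get_state();a=get_image('wrist')[:,:,::-1];cv2.imwrite('pics/w1.png',a)
print(s['qpos'],s['position'],s['ee_rot'],s['clock'])
E
```

```text
[-3.62770985e-01  2.87596319e-01  1.40964605e+00  2.83942253e-05
  1.44472258e+00 -1.93112057e+00] [ 0.57492223 -0.14398091  0.26311483] [-1.69132376e-04  1.22515583e-03  9.99999232e-01  7.90184844e-05] 2.025
```

View pics/w1.png

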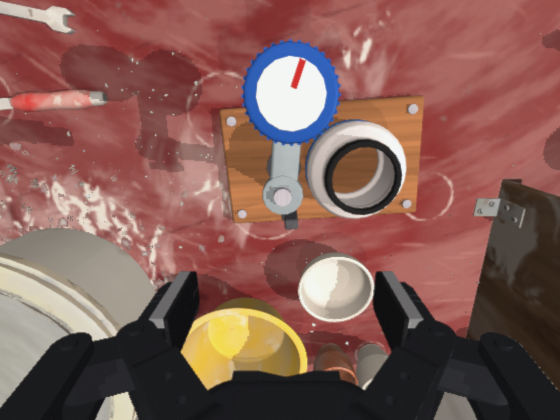

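```bash
python3 - <<'E'
from h import *
s=get_state();a=cv2.imread('pics/w1.png')
hsv=cv2.cvtColor(a,cv2.COLOR_BGR2HSV)
m=cv2.inRange(hsv,(100,120,50),(130,255,255)); m[150:]=0;m[:,:235]=0;m[:,350:]=0
c=np.vstack([k for k in cv2.findContours(m,0,1)[0] if len(k)>5]);print('blue',cv2.fitEllipse(cv2.convexHull(c)))
w=cv2.inRange(hsv,(0,0,170),(180,70,255));w[:45]=0;w[145:]=0;w[:,:250]=0;w[:,335:]=0
n,l,st,ce=cv2.connectedComponentsWithStats(w);i=1+np.argmax(st[1:,4]);k=cv2.findContours((l==i).astype(np.uint8),0,1)[0]
e=cv2.fitEllipse(cv2.convexHull(max(k,key=len)));print('white',e);cap=onz('wrist',e[0],.212,s);print(cap)
g=cv2.cvtColor(a,cv2.COLOR_BGR2GRAY);m=(g<50).astype(np.uint8);m[:130]=0;m[225:]=0;m[:,:318]=0;m[:,412:]=0
e=cv2.fitEllipse(max(cv2.findContours(m,0,1)[0],key=cv2.contourArea));print(e);G=onz('wrist',e[0],.110,s);print('gasket',G)
B=[onz('wrist',u,.017,s) for u in [(231,121),(412,108),(242,214),(407,204)]];print(np.round(B,4))
print('piv',onz('wrist',(282,197),.157,s))
E
```

```text
blue ((292.03155517578125, 94.01837158203125), (98.6680908203125, 109.97836303710938), 164.01690673828125)
white ((290.71661376953125, 93.36505126953125), (70.1933364868164, 75.04015350341797), 3.4442949295043945)
[ 0.48438845 -0.1402205   0.212     ]
((362.2813720703125, 176.4422149658203), (71.92288208007812, 75.85440063476562), 61.51643753051758)
gasket [ 0.55703162 -0.06823235  0.11      ]
[[ 0.5087 -0.2098  0.017 ]
 [ 0.4941  0.0085  0.017 ]
 [ 0.6287 -0.2022  0.017 ]
 [ 0.6151  0.0177  0.017 ]]
piv [ 0.56410718 -0.14646495  0.157     ]
```

>>> drive_tool --targets '[0,0,0,30,1,0,1,0,0,0,30,1,0,1,0,0,0,31,0,0,1,0,0,0,0,0,0,1,0,0,0,0,0,22,1,0,0,0,0,0,22,1,0,0,0,0,0,22,1,0,0,0,0,0,22,1,0,0,0,0,0,0,0.8,0,0,0,0,0,0,0.77,0,0,0,0,0,0,0.77]' --grip_force 20

```text
clock: 3.45
position: [0.485, -0.1424, 0.1764]
ee_rot: [0.001, 0.0, 1.0, -0.0]
contact_force: [0.8, -0.6, 0.8]
width: 0.0659
```

```bash
python3 - <<'E'
from h import *
s=get_state();print(s['position'],s['width'],s['contact_force'],s['moment'])
a=get_image('wrist')[:,:,::-1];b=get_image('side')[:,:,::-1]
o=np.hstack([cv2.resize(a,(400,300)),cv2.resize(b[130:280,180:380],(400,300))]);cv2.imwrite('pics/c2.png',o)
E
```

```text
[ 0.48500274 -0.14237109  0.17638482] 0.06586591401948616 [ 0.75256957 -0.59078295  0.84431202] [0.03292912 0.03407381 0.00170686]
```

View pics/c2.png

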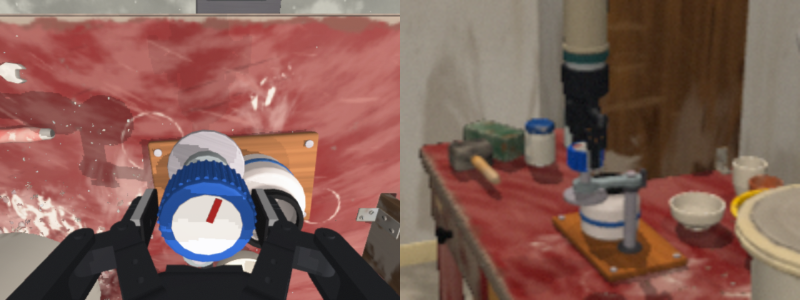

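>>> drive_tool --targets '[0,0,6,-0.4,8.4,0,0.77,0,0,6,-0.4,8.4,0,0.77,0,0,6,-0.4,8.4,0,0.77,0,0,6,-0.4,8.4,0,0.77,0,0,0,0,0,0,0.77]'

```text
clock: 4.18
position: [0.4912, -0.1091, 0.1759]
ee_rot: [0.001, 0.207, 0.978, -0.0]
contact_force: [0.0, -0.4, 0.6]
width: 0.0655
```

```bash
python3 - <<'E'
from h import *
s=get_state();p=s['position'];print(p,s['width'],s['contact_force'],s['moment'])
pv=np.array([.5640,-.1448]);d=p[:2]-pv;print(np.hypot(*d),np.degrees(np.arctan2(d[1],d[0])),T(s)[:3,:2])
a=get_image('wrist')[:,:,::-1];cv2.imwrite('pics/c3.png',a)
E
```

```text
[ 0.49116742 -0.10909378  0.17585686] 0.0655051625611688 [ 0.01538555 -0.39470529  0.61081526] [ 0.06772555 -0.03896893  0.04360968]
0.08111423511664113 153.88356892766038 [[-9.14278104e-01  4.05085571e-01]
 [ 4.05085527e-01  9.14278754e-01]
 [-1.12430960e-03  1.97828916e-04]]
```

View pics/c3.png

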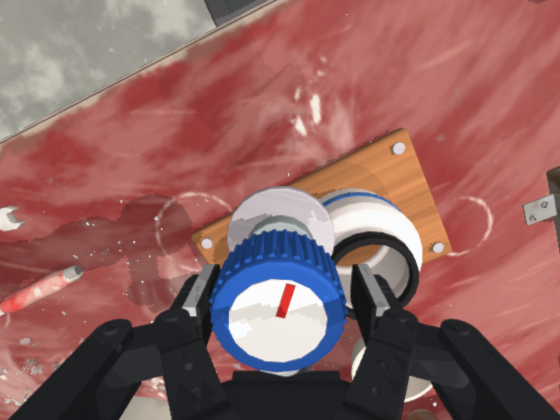

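>>> drive_tool --targets '[0,0,6,-0.4,8.4,0,0.77,0,0,6,-0.4,8.4,0,0.77,0,0,6,-0.4,8.4,0,0.77,0,0,6,-0.4,8.4,0,0.77,0,0,6,-0.4,8.4,0,0.77,0,0,6,-0.4,8.4,0,0.77,0,0,6,-0.4,8.4,0,0.77,0,0,6,-0.4,8.4,0,0.77,0,0,0,0,0,0,0.77]'

```text
clock: 5.35
position: [0.5393, -0.0654, 0.1753]
ee_rot: [-0.0, 0.587, 0.81, 0.0]
contact_force: [-0.3, 0.7, 0.0]
width: 0.0659
```

>>> drive_tool --targets '[0,0,6,-0.4,8.4,0,0.77,0,0,0,0,0,0,0.77,0,0,0,0,0,0,0.77]'

```text
clock: 5.72
position: [0.5471, -0.0632, 0.1753]
ee_rot: [0.0, 0.628, 0.778, 0.0]
contact_force: [0.6, 0.3, 0.5]
width: 0.0657
```

```bash
python3 - <<'E'
from h import *
s=get_state();p=s['position'];print(p,s['width'],s['contact_force'],s['moment'])
pv=np.array([.5640,-.1448]);d=p[:2]-pv;print(np.hypot(*d),np.degrees(np.arctan2(d[1],d[0])),T(s)[:3,:2])
a=get_image('wrist')[:,:,::-1];cv2.imwrite('pics/c4.png',a)
E
```

```text
[ 0.54707364 -0.06316962  0.17534391] 0.06569911741369514 [0.58208955 0.3471575  0.52871251] [-0.06277499  0.00419336 -0.01141341]
0.08336677914580462 101.71448444449305 [[-2.10151463e-01  9.77668813e-01]
 [ 9.77668832e-01  2.10151424e-01]
 [ 1.28395319e-04  2.64948714e-04]]
```

View pics/c4.png

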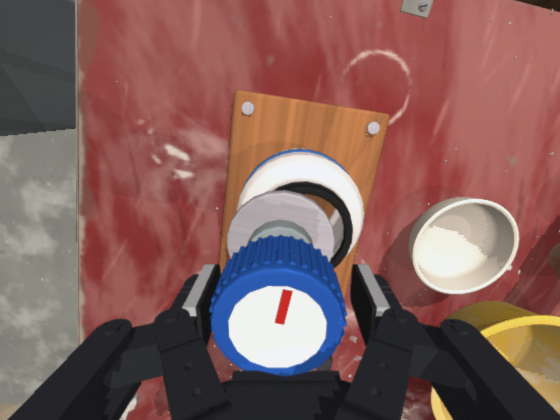

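>>> drive_tool --targets '[0,0,5,-1,7,0,0.77,0,0,2,-1,3,0,0.77,0,0,0,0,0,0,0.77,0,0,0,0,0,0,0.77]'

```text
clock: 6.28
position: [0.5569, -0.063, 0.1752]
ee_rot: [-0.0, 0.675, 0.738, -0.0]
contact_force: [-2.3, 2.0, -0.3]
width: 0.0656
```

>>> drive_tool --targets '[0,0,1,0,2,0,0.77,0,0,0,0,0,0,0.77]'

```text
clock: 6.52
position: [0.5593, -0.0629, 0.1752]
ee_rot: [-0.0, 0.682, 0.731, 0.0]
contact_force: [-3.0, 1.6, 0.9]
width: 0.0659
```

>>> drive_tool --targets '[0,0,1,0,2,0,0.77,0,0,0,0,0,0,0.77]'

```text
clock: 6.78
position: [0.5617, -0.0629, 0.1753]
ee_rot: [0.0, 0.688, 0.725, 0.0]
contact_force: [-1.5, 1.7, -0.8]
width: 0.0658
```

>>> drive_tool --targets '[0,0,0,0,2,0,0.77,0,0,0,0,0,0,0.77]'

```text
clock: 7.02
position: [0.5638, -0.063, 0.1753]
ee_rot: [0.0, 0.688, 0.725, 0.0]
contact_force: [-2.7, 0.9, 0.0]
width: 0.0658
```

>>> drive_tool --targets '[0,0,0,0,2,0,0.77,0,0,0,0,0,0,0.77]'

```text
clock: 7.28
position: [0.5643, -0.0629, 0.1753]
ee_rot: [-0.001, 0.688, 0.725, -0.001]
contact_force: [-5.9, -0.1, 0.8]
width: 0.066
```

>>> drive_tool --targets '[0,0,0,0,2,0,0.77,0,0,0,0,0,0,0.77]'

```text
clock: 7.52
position: [0.5646, -0.0628, 0.1752]
ee_rot: [-0.002, 0.688, 0.726, -0.002]
contact_force: [-8.5, 0.6, 4.3]
width: 0.0657
```

```bash
python3 - <<'E'
from h import *
s=get_state();p=s['position'];print(p,s['width'],s['contact_force'],s['moment'])
a=get_image('wrist')[:,:,::-1];cv2.imwrite('pics/c5.png',a)
E
```

```text
[ 0.56455753 -0.06281159  0.17515986] 0.06566226569942361 [-8.47475613  0.63983442  4.31366366] [ 0.11842486  1.48319752 -0.1265851 ]
```

View pics/c5.png

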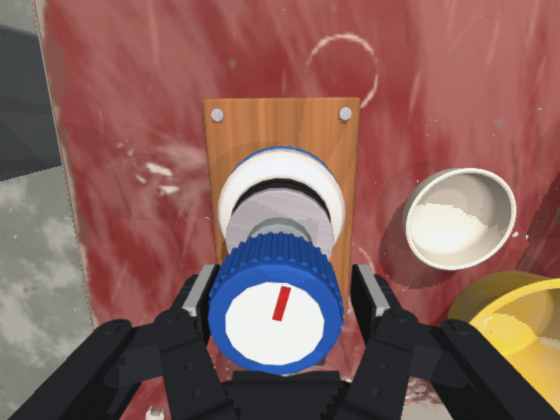

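>>> drive_tool --targets '[0,0,0,0,-4,0,0.9,0,0,0,0,-3,0,1,0,0,0,0,0,0,1,0,0,0,0,0,0,1]'

```text
clock: 8.07
position: [0.5609, -0.0631, 0.1755]
ee_rot: [0.0, 0.688, 0.725, 0.0]
contact_force: [-0.8, 0.2, -0.0]
width: 0.0854
```

```bash
python3 - <<'E'
from h import *
s=get_state();print(s['position'],s['qpos'],s['width'],s['contact_force'],s['moment'])
E
```

```text
[ 0.56091282 -0.0631486   0.17547872] [-2.35382993e-01  2.96229082e-01  1.61913831e+00  1.82033341e-05
  1.22510472e+00 -2.87700604e-01] 0.0853612801084039 [-0.8098657   0.23521321 -0.04016089] [-0.05956905 -0.05968789 -0.03580523]
```

>>> drive_tool --targets '[0,0,0,-1,0,0,1,0,0,-10,0,0,0,1,0,0,-10,0,0,0,1,0,0,-10,0,0,0,1,0,0,-10,0,0,0,1,0,0,-10,0,0,0,1,0,0,-10,0,0,0,1,0,0,-10,0,0,0,1,0,0,-10,0,0,0,1,0,0,-10,0,0,0,1,0,0,-10,0,0,0,1,0,0,-10,0,0,0,1]'

```text
clock: 9.57
position: [0.5607, -0.0641, 0.1753]
ee_rot: [0.0, -0.202, 0.979, -0.0]
contact_force: [-0.9, -1.1, -1.0]
width: 0.0853
```

>>> drive_tool --targets '[0,0,-10,0,0,0,1,0,0,-10,0,0,0,1,0,0,0,0,0,0,1,0,0,0,0,0,0,1]'

```text
clock: 10.07
position: [0.5606, -0.064, 0.1753]
ee_rot: [0.0, -0.365, 0.931, -0.0]
contact_force: [0.2, 0.3, -0.4]
width: 0.0852
```

```bash
python3 - <<'E'
from h import *
s=get_state();print(s['position'],s['qpos'],s['width'],s['contact_force'],s['moment'])
b=get_image('side')[:,:,::-1];a=get_image('wrist')[:,:,::-1]
o=np.hstack([cv2.resize(a,(400,300)),cv2.resize(b[150:260,220:367],(400,300))]);cv2.imwrite('pics/c6.png',o)
E
```

```text
[ 0.56055491 -0.0640427   0.17528962] [-2.37090192e-01  2.96531424e-01  1.61919050e+00  2.71669774e-05
  1.22576167e+00 -2.55595947e+00] 0.08517324694267485 [ 0.17854141  0.30554478 -0.39675808] [-0.02447162  0.00261696  0.01878196]
```

View pics/c6.png

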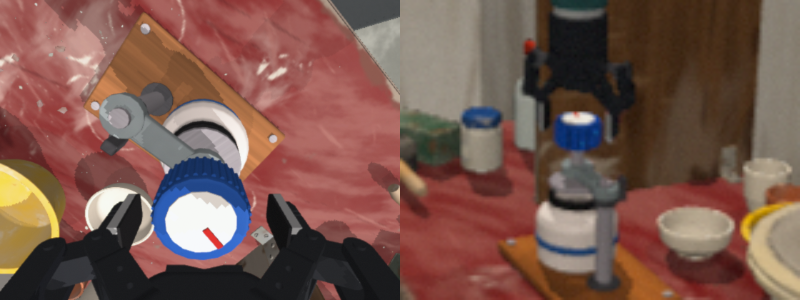

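>>> drive_tool --targets '[0,0,0,0,0,4,1,0,0,0,0,0,0,0.5,0,0,0,0,0,0,0.5,0,0,0,0,0,0,0.5,0,0,0,0,0,0,0.5]' --grip_force 60

```text
clock: 10.8
position: [0.561, -0.0646, 0.1717]
ee_rot: [0.0, -0.366, 0.93, -0.001]
contact_force: [1.2, -2.3, 1.5]
width: 0.0569
```

```bash
python3 - <<'E'
from h import *
s=get_state();print(s['position'],s['qpos'],s['width'],s['contact_force'],s['moment'])
E
```

```text
[ 0.56095907 -0.06460377  0.17168611] [-2.37366354e-01  2.99288957e-01  1.62468348e+00 -8.37759020e-04
  1.21613362e+00 -2.55825629e+00] 0.056937394421943906 [ 1.24380663 -2.27394845  1.46512452] [-0.37160491 -0.094639    0.01644021]
```

Gripped well (57 mm, small side force). Screw about 1.4 rad first.

>>> drive_tool --targets '[0,0,8,0,0,0.56,0.5,0,0,8,0,0,0.56,0.5,0,0,8,0,0,0.56,0.5,0,0,8,0,0,0.56,0.5,0,0,8,0,0,0.56,0.5,0,0,8,0,0,0.56,0.5,0,0,8,0,0,0.56,0.5,0,0,8,0,0,0.56,0.5,0,0,8,0,0,0.56,0.5,0,0,8,0,0,0.56,0.5,0,0,0,0,0,0,0.5,0,0,0,0,0,0,0.5]'

```text
clock: 12.3
position: [0.5615, -0.0685, 0.1662]
ee_rot: [0.002, 0.317, 0.948, -0.004]
contact_force: [1.1, -11.0, 1.1]
width: 0.0569
```

```bash
cat > st.py <<'E'
from h import *
s=get_state();print(np.round(s['position'],4),np.round(s['qpos'],3),round(s['width'],4),np.round(s['contact_force'],2),np.round(s['moment'],3),'eff6',np.round(s['effort'],3),s['clock'])
E
cat > pic.py <<'E'
from h import *
import sys
b=get_image('side')[:,:,::-1];a=get_image('wrist')[:,:,::-1]
o=np.hstack([cv2.resize(a,(400,300)),cv2.resize(b[150:260,220:367],(400,300))]);cv2.imwrite(sys.argv[1],o)
E
python3 st.py; python3 pic.py pics/c7.png
```

```text
[ 0.5615 -0.0685  0.1662] [-0.239  0.304  1.632 -0.008  1.201 -1.162] 0.0569 [  1.08 -11.01   1.1 ] [-1.967 -0.16  -0.119] eff6 [  6.346 -41.636 -20.836   3.562   1.261  -0.12 ] 12.3
```

View pics/c7.png

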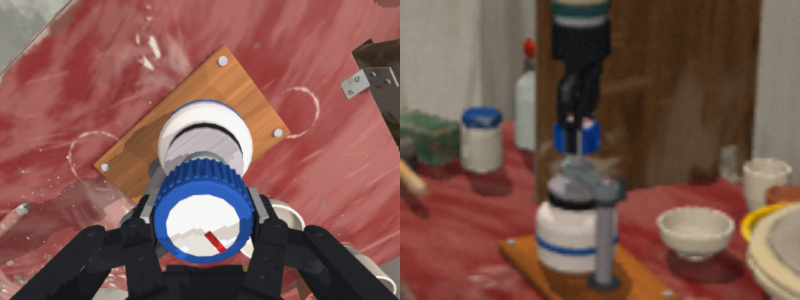

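>>> drive_tool --targets '[0,0,0,0,-3.2,0,0.5,0,0,0,0,0,0,0.9,0,0,0,0,0,0,0.9,0,0,0,0,0,0,0.9,0,0,0,0,0,0,0.9]'

```text
clock: 13.02
position: [0.5584, -0.0662, 0.1656]
ee_rot: [-0.0, 0.317, 0.948, 0.0]
contact_force: [-0.1, 0.3, 0.0]
width: 0.0772
```

```bash
python3 st.py
```

```text
[ 0.5584 -0.0662  0.1656] [-0.242  0.302  1.638  0.     1.203 -1.167] 0.0772 [-0.12  0.32  0.01] [ 0.009 -0.011 -0.031] eff6 [-6.000e-03 -4.145e+01 -2.285e+01  4.000e-03  8.000e-03  0.000e+00] 13.025
```

>>> drive_tool --targets '[0,0,0,0,0,0,0.5,0,0,0,0,0,0,0.5,0,0,0,0,0,0,0.5,0,0,0,0,0,0,0.5]'

```text
clock: 13.52
position: [0.5586, -0.0668, 0.1662]
ee_rot: [0.0, 0.317, 0.948, -0.0]
contact_force: [-2.3, -1.0, 4.3]
width: 0.0568
```

```bash
python3 st.py
```

```text
[ 0.5586 -0.0668  0.1662] [-0.242  0.301  1.637 -0.     1.203 -1.167] 0.0568 [-2.28 -0.98  4.28] [-0.096  0.295 -0.133] eff6 [  0.821 -38.92  -21.904   0.382  -0.443  -0.103] 13.525
```

>>> drive_tool --targets '[0,0,8,0,0,0.56,0.5,0,0,8,0,0,0.56,0.5,0,0,8,0,0,0.56,0.5,0,0,8,0,0,0.56,0.5,0,0,0,0,0,0,0.5]'

```text
clock: 14.15
position: [0.5593, -0.0667, 0.1639]
ee_rot: [0.001, 0.566, 0.824, 0.0]
contact_force: [-0.9, -0.9, 3.8]
width: 0.057
```

```bash
python3 st.py
```

```text
[ 0.5593 -0.0667  0.1639] [-0.242  0.303  1.64   0.     1.197 -0.61 ] 0.057 [-0.87 -0.87  3.75] [-0.158 -0.044 -0.175] eff6 [ 7.5900e-01 -3.8899e+01 -2.1117e+01  2.2900e-01  1.1000e-02  9.1000e-02] 14.15
```

>>> drive_tool --targets '[0,0,6,0,0,0.42,0.5,0,0,0,0,0,0,0.5]'

```text
clock: 14.4
position: [0.5591, -0.0667, 0.1635]
ee_rot: [0.001, 0.608, 0.794, 0.0]
contact_force: [-0.2, -0.8, 5.2]
width: 0.0567
```

```bash
python3 st.py
```

```text
[ 0.5591 -0.0667  0.1635] [-0.242  0.303  1.641  0.     1.196 -0.507] 0.0567 [-0.19 -0.76  5.24] [-0.08  -0.064 -0.157] eff6 [ 7.8600e-01 -3.8647e+01 -2.0793e+01  2.5000e-01  1.1100e-01  1.6000e-02] 14.4
```

>>> drive_tool --targets '[0,0,6,0,0,0.42,0.5,0,0,0,0,0,0,0.5]'

```text
clock: 14.65
position: [0.559, -0.0668, 0.1631]
ee_rot: [0.001, 0.648, 0.761, 0.0]
contact_force: [-0.7, -1.8, 5.1]
width: 0.057
```

```bash
python3 st.py
```

```text
[ 0.559  -0.0668  0.1631] [-0.242  0.304  1.641 -0.     1.195 -0.402] 0.057 [-0.66 -1.79  5.13] [-0.142 -0.072 -0.166] eff6 [ 8.3900e-01 -3.8494e+01 -2.0685e+01  2.8700e-01  1.1100e-01 -3.5000e-02] 14.65
```

>>> drive_tool --targets '[0,0,6,0,0,0.42,0.5,0,0,6,0,0,0.42,0.5,0,0,0,0,0,0,0.5]'

```text
clock: 15.02
position: [0.5591, -0.0668, 0.1623]
ee_rot: [0.001, 0.724, 0.689, 0.0]
contact_force: [-0.3, -0.4, 5.6]
width: 0.0567
```

```bash
python3 st.py
```

```text
[ 0.5591 -0.0668  0.1623] [-0.242  0.304  1.642 -0.     1.193 -0.193] 0.0567 [-0.29 -0.37  5.64] [-0.207 -0.11  -0.227] eff6 [  0.934 -38.44  -20.479   0.259   0.25   -0.105] 15.025
```

>>> drive_tool --targets '[0,0,6,0,0,0.42,0.5,0,0,6,0,0,0.42,0.5,0,0,0,0,0,0,0.5]'

```text
clock: 15.4
position: [0.5593, -0.0669, 0.1617]
ee_rot: [0.001, 0.793, 0.61, 0.001]
contact_force: [-0.0, -1.0, 6.6]
width: 0.0564
```

```bash
python3 st.py; python3 pic.py pics/c8.png
```

```text
[ 0.5593 -0.0669  0.1617] [-0.242  0.305  1.643 -0.     1.191  0.017] 0.0564 [-0.   -0.98  6.58] [-0.194 -0.203 -0.354] eff6 [  1.09  -37.963 -20.118   0.241   0.299  -0.233] 15.4
```

View pics/c8.png

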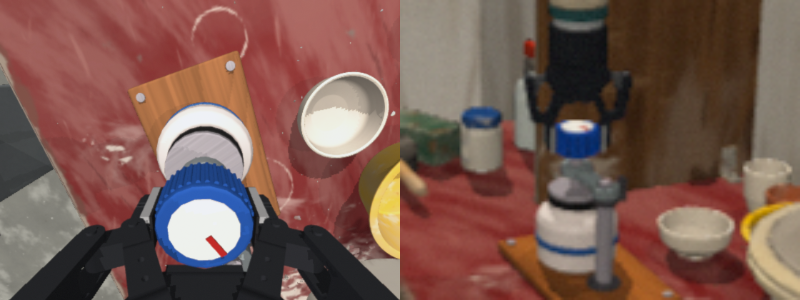

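>>> drive_tool --targets '[0,0,6,0,0,0.42,0.5,0,0,0,0,0,0,0.5,0,0,0,0,0,0,0.5]'

```text
clock: 15.88
position: [0.5595, -0.0669, 0.1614]
ee_rot: [0.001, 0.823, 0.567, 0.001]
contact_force: [0.2, -1.2, 6.1]
width: 0.0569
```

```bash
python3 st.py
```

```text
[ 0.5595 -0.0669  0.1614] [-0.242  0.305  1.644  0.     1.19   0.121] 0.0569 [ 0.15 -1.22  6.08] [-0.215 -0.217 -0.255] eff6 [  0.904 -37.76  -19.867   0.211   0.352  -0.294] 15.875
```

>>> drive_tool --targets '[0,0,6,0,0,0.42,0.5,0,0,0,0,0,0,0.5,0,0,0,0,0,0,0.5]'

```text
clock: 16.25
position: [0.5597, -0.0669, 0.1612]
ee_rot: [0.001, 0.852, 0.524, 0.001]
contact_force: [-0.0, -1.1, 6.5]
width: 0.057
```

```bash
python3 st.py; python3 pic.py pics/c9.png
```

```text
[ 0.5597 -0.0669  0.1612] [-0.242  0.305  1.644  0.     1.189  0.226] 0.057 [-0.05 -1.13  6.55] [-0.183 -0.227 -0.358] eff6 [  0.908 -37.547 -19.609   0.179   0.405  -0.332] 16.25
```

View pics/c9.png

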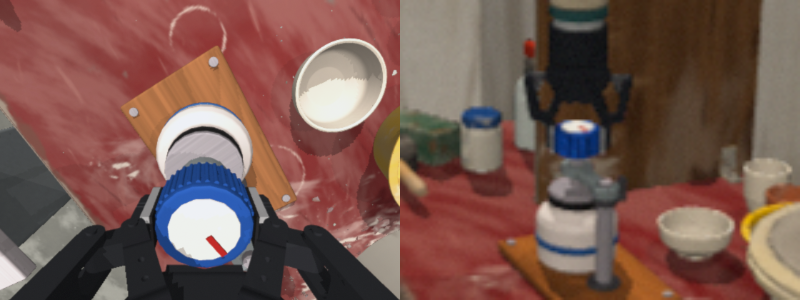

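>>> drive_tool --targets '[0,0,6,0,0,0.3,0.5,0,0,0,0,0,0,0.5,0,0,0,0,0,0,0.5]'

```text
clock: 16.73
position: [0.56, -0.0669, 0.1609]
ee_rot: [0.001, 0.878, 0.478, 0.001]
contact_force: [0.7, -0.8, 6.3]
width: 0.0571
```

```bash
cat > avg.py <<'E'
from h import *
m=[];e=[];f=[]
for i in range(10):
    get_image('side');s=get_state();m.append(s['moment']);e.append(s['effort'][5]);f.append(s['contact_force'])
print(np.round(np.mean(m,0),3),np.round(np.std(m,0),3),np.mean(e),np.mean(f,0),s['qpos'][5],s['position'],s['clock'])
E
python3 avg.py
```

```text
[-0.22  -0.3   -0.311] [0.021 0.023 0.027] -0.30596744176000357 [ 0.61492482 -0.94450054  6.74220085] 0.3308573820662992 [ 0.55995151 -0.06692751  0.16089897] 17.225
```

>>> drive_tool --targets '[0,0,6,0,0,0.2,0.5,0,0,0,0,0,0,0.5,0,0,0,0,0,0,0.5]'

```text
clock: 17.6
position: [0.5601, -0.067, 0.1606]
ee_rot: [0.001, 0.902, 0.432, 0.002]
contact_force: [1.6, -0.9, 5.9]
width: 0.0569
```

```bash
python3 avg.py
```

```text
[-0.229 -0.351 -0.288] [0.031 0.022 0.025] -0.30820031370967627 [ 1.44956606 -0.88746615  6.61933198] 0.435570758949812 [ 0.56009545 -0.06692554  0.16063703] 18.1
```

```bash
python3 pic.py pics/c10.png; python3 - <<'E'
from h import *
a=get_image('wrist')[:,:,::-1];cv2.imwrite('pics/w10.png',a);b=get_image('side')[:,:,::-1];cv2.imwrite('pics/s10.png',b)
z=cv2.resize(a[180:380,190:390],(600,600),interpolation=cv2.INTER_CUBIC);cv2.imwrite('pics/z10.png',z)
for f in ['c5','w10']:
    im=cv2.imread(f'pics/{f}.png');h=cv2.cvtColor(im,cv2.COLOR_BGR2HSV)
    m=cv2.inRange(h,(0,140,90),(8,255,255))|cv2.inRange(h,(172,140,90),(180,255,255));k=np.zeros_like(m);k[275:375,215:340]=m[275:375,215:340]
    n,l,st,ce=cv2.connectedComponentsWithStats(k);i=1+np.argmax(st[1:,4]);print(f,st[i],ce[i],cv2.minAreaRect(np.argwhere(l==i)[:,::-1].astype(np.float32)))
for f in ['c7','c8','c9','c10']:
    im=cv2.imread(f'pics/{f}.png')[:,:400];h=cv2.cvtColor(im,cv2.COLOR_BGR2HSV)
    m=cv2.inRange(h,(0,140,90),(8,255,255))|cv2.inRange(h,(172,140,90),(180,255,255));k=np.zeros_like(m);k[195:265,165:240]=m[195:265,165:240]
    n,l,st,ce=cv2.connectedComponentsWithStats(k);i=1+np.argmax(st[1:,4]);print(f,st[i],ce[i],cv2.minAreaRect(np.argwhere(l==i)[:,::-1].astype(np.float32)))
E
```

```text
c5 [273 287  17  34 297] [281.14814815 303.21548822] ((281.1698303222656, 303.4056701660156), (8.7910737991333, 33.92805480957031), 15.945395469665527)
w10 [289 330  29  29 291] [302.80412371 343.78694158] ((302.7762756347656, 343.75140380859375), (34.414520263671875, 8.622211456298828), 48.012786865234375)
c7 [205 232  21  21 148] [215.01351351 242.10810811] ((214.92919921875, 242.0619354248047), (25.211318969726562, 6.020613670349121), 48.8140754699707)
c8 [206 236  21  21 147] [216.02721088 246.        ] ((216.02488708496094, 246.02764892578125), (24.008399963378906, 6.0950117111206055), 48.01278305053711)
c9 [207 236  20  21 146] [216.15753425 245.73972603] ((216.19615173339844, 245.77349853515625), (24.008399963378906, 5.946352005004883), 48.01278305053711)
c10 [207 236  20  20 142] [216.42957746 245.57042254] ((216.37930297851562, 245.5517120361328), (24.08319091796875, 5.813183784484863), 48.36646270751953)
```

View pics/z10.png

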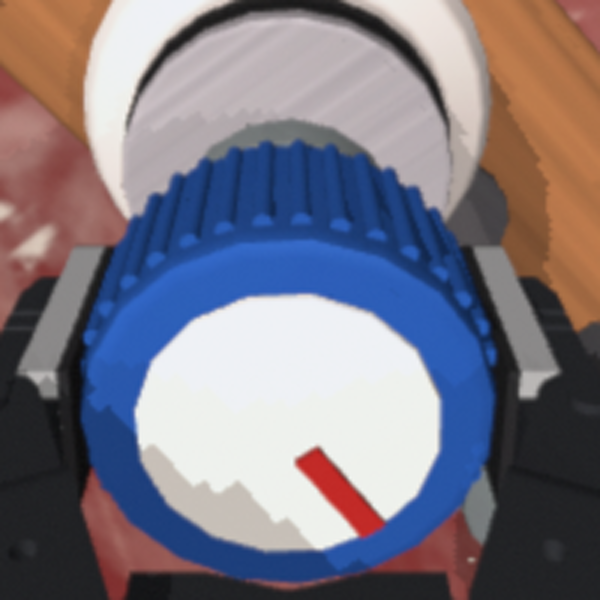

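View pics/c10.png

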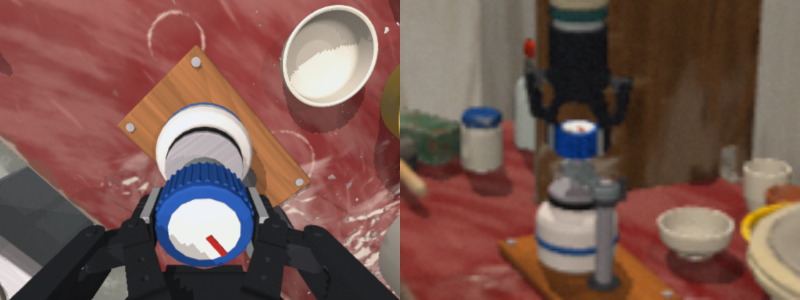

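>>> drive_tool --targets '[0,0,3,0,0,0.2,0.5]'

```text
clock: 18.42
position: [0.5601, -0.067, 0.1605]
ee_rot: [0.001, 0.913, 0.409, 0.002]
contact_force: [0.9, -0.2, 6.8]
width: 0.0567
```

```bash
cat > tr.py <<'E'
from h import *
for i in range(5):
    s=get_state();print(round(s['clock'],3),np.round(s['moment'],3),np.round(s['qd'][5],3),round(s['qpos'][5],4),np.round(s['effort'][5],3),np.round(s['contact_force'],1));get_image('side')
E
python3 tr.py
```

```text
18.425 [-0.123 -0.299  0.76 ] 0.42 0.4865 0.481 [ 0.9 -0.2  6.8]
18.475 [-0.218 -0.296 -0.257] -0.036 0.4892 -0.209 [ 1.3 -0.8  7.2]
18.525 [-0.214 -0.338 -0.182] -0.016 0.4879 -0.046 [ 0.7 -1.1  6.9]
18.575 [-0.244 -0.303 -0.083] -0.005 0.4875 -0.072 [ 1.5 -1.   7.4]
18.625 [-0.163 -0.32  -0.121] -0.002 0.4874 -0.078 [ 0.8 -1.3  6.4]
```

>>> drive_tool --targets '[0,0,1,0,0,0.07,0.5,0,0,1,0,0,0.07,0.5,0,0,1,0,0,0.07,0.5,0,0,1,0,0,0.07,0.5]'

```text
clock: 19.18
position: [0.5602, -0.067, 0.1603]
ee_rot: [0.001, 0.926, 0.377, 0.002]
contact_force: [1.3, -1.0, 6.5]
width: 0.0563
```

```bash
python3 tr.py
```

```text
19.175 [-0.182 -0.28   0.589] 0.146 0.5555 0.523 [ 1.3 -1.   6.5]
19.225 [-0.216 -0.24   0.192] -0.009 0.5566 0.275 [ 1.3 -0.9  7.3]
19.275 [-0.298 -0.286  0.08 ] 0.001 0.5565 0.111 [ 1.1 -0.8  7.5]
19.325 [-0.247 -0.234  0.088] 0.0 0.5567 0.069 [ 2.1 -0.7  7.3]
19.375 [-0.218 -0.177  0.095] 0.0 0.5567 0.067 [ 1.5 -0.8  7.5]
```

>>> drive_tool --targets '[0,0,0,0,0,0,1,0,0,0,0,0,0,1,0,0,0,0,0,0,1,0,0,0,0,0,0,1,0,0,0,0,0,0,1]'

```text
clock: 20.05
position: [0.5585, -0.0665, 0.159]
ee_rot: [-0.0, 0.927, 0.375, -0.0]
contact_force: [-0.7, -0.4, -0.5]
width: 0.0854
```

```bash
python3 st.py; python3 - <<'E'
from h import *
a=get_image('wrist')[:,:,::-1];cv2.imwrite('pics/w11.png',a)
E
```

```text
[ 0.5585 -0.0665  0.159 ] [-0.242  0.307  1.647  0.     1.188  0.56 ] 0.0854 [-0.73 -0.41 -0.52] [-0.058 -0.012  0.003] eff6 [ 4.0000e-03 -4.1549e+01 -2.2641e+01  1.0000e-03  5.0000e-03 -2.0000e-03] 20.05
```

View pics/w11.png

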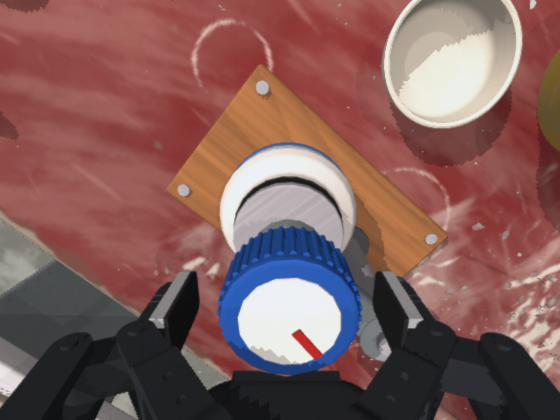

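>>> drive_tool --targets '[0,0,0,0,0,-2,1,0,0,0,0,0,0,0.5,0,0,0,0,0,0,0.5,0,0,0,0,0,0,0.5,0,0,0,0,0,0,0.5,0,0,6,0,0,0.4,0.5,0,0,1,0,0,0.07,0.5,0,0,1,0,0,0.07,0.5,0,0,1,0,0,0.07,0.5,0,0,1,0,0,0.07,0.5]'

```text
clock: 21.35
position: [0.5596, -0.0672, 0.1615]
ee_rot: [0.001, 0.956, 0.293, 0.001]
contact_force: [0.6, -2.1, 5.9]
width: 0.0566
```

```bash
python3 tr.py
```

```text
21.35 [-0.294 -0.081  0.451] 0.153 0.7338 0.336 [ 0.6 -2.1  5.9]
21.4 [-0.365 -0.097  0.003] -0.006 0.7352 0.052 [ 0.8 -3.3  5.7]
21.45 [-0.348 -0.078 -0.162] 0.005 0.7353 -0.137 [ 1.  -3.1  5.7]
21.5 [-0.325 -0.14  -0.058] -0.003 0.7353 -0.065 [ 0.7 -2.3  5.8]
21.55 [-0.314 -0.138 -0.06 ] -0.002 0.7353 -0.048 [ 1.4 -1.8  5.5]
```

>>> drive_tool --targets '[0,0,6,0,0,0.4,0.5,0,0,1,0,0,0.07,0.5,0,0,1,0,0,0.07,0.5,0,0,1,0,0,0.07,0.5,0,0,1,0,0,0.07,0.5]'

```text
clock: 22.22
position: [0.5596, -0.0671, 0.161]
ee_rot: [0.001, 0.978, 0.208, 0.001]
contact_force: [0.6, -2.4, 6.8]
width: 0.0569
```

```bash
python3 tr.py
```

```text
22.225 [-0.264 -0.021  0.213] 0.127 0.91 0.142 [ 0.6 -2.4  6.8]
22.275 [-0.301 -0.005  0.023] -0.017 0.9103 0.103 [ 0.7 -1.5  6.6]
22.325 [-0.279 -0.029 -0.098] -0.002 0.9099 -0.061 [ 0.8 -2.4  7.4]
22.375 [-0.314 -0.038 -0.153] 0.001 0.91 -0.111 [ 0.5 -1.5  6.8]
22.425 [-0.295 -0.065 -0.11 ] 0.001 0.9099 -0.118 [ 0.8 -2.7  7.1]
```

```bash
cat > mk.py <<'E'
from h import *
import sys
a=get_image('wrist')[:,:,::-1];cv2.imwrite(sys.argv[1],a)
for f in ['pics/c5.png','pics/w10.png','pics/w11.png',sys.argv[1]]:
    im=cv2.imread(f);h=cv2.cvtColor(im,cv2.COLOR_BGR2HSV)
    m=cv2.inRange(h,(0,140,90),(8,255,255))|cv2.inRange(h,(172,140,90),(180,255,255));k=np.zeros_like(m);k[275:375,225:340]=m[275:375,225:340]
    n,l,st,ce=cv2.connectedComponentsWithStats(k);i=1+np.argmax(st[1:,4]);print(f,ce[i],cv2.minAreaRect(np.argwhere(l==i)[:,::-1].astype(np.float32)))
cv2.imwrite(sys.argv[1][:-4]+'z.png',cv2.resize(a[160:380,180:400],(600,600),interpolation=cv2.INTER_CUBIC))
E
python3 mk.py pics/w12.png
```

```text
pics/c5.png [281.14814815 303.21548822] ((281.1698303222656, 303.4056701660156), (8.7910737991333, 33.92805480957031), 15.945395469665527)
pics/w10.png [302.80412371 343.78694158] ((302.7762756347656, 343.75140380859375), (34.414520263671875, 8.622211456298828), 48.012786865234375)
pics/w11.png [306.69767442 344.35880399] ((306.9246520996094, 344.53424072265625), (34.59832000732422, 8.793521881103516), 47.121097564697266)
pics/w12.png [303.52447552 338.94055944] ((303.5, 339.0), (34.44084548950195, 8.542943000793457), 47.72631072998047)
```

View pics/w12z.png

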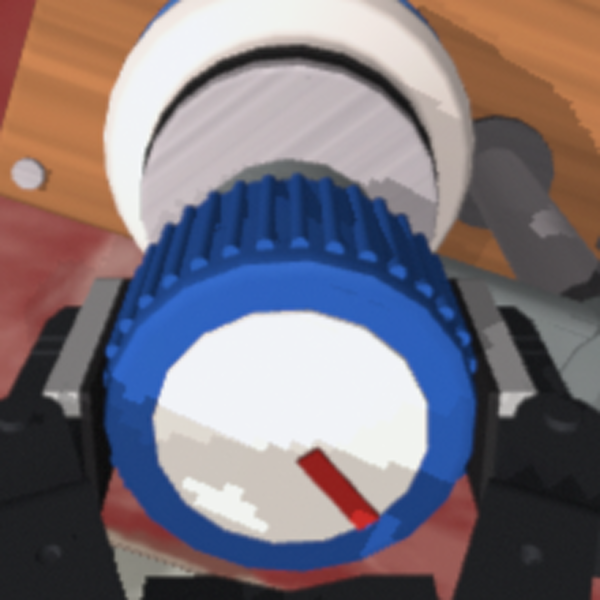

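>>> drive_tool --targets '[0,0,6,0,0,0.4,0.5,0,0,1,0,0,0.07,0.5,0,0,1,0,0,0.07,0.5,0,0,1,0,0,0.07,0.5,0,0,1,0,0,0.07,0.5]'

```text
clock: 23.15
position: [0.5596, -0.0671, 0.1606]
ee_rot: [0.001, 0.992, 0.123, 0.001]
contact_force: [0.3, -1.8, 7.7]
width: 0.0566
```

```bash
python3 tr.py
```

```text
23.15 [-0.071  0.042  0.896] 0.136 1.0824 0.86 [ 0.3 -1.8  7.7]
23.2 [-0.173  0.068  0.388] -0.005 1.0833 0.464 [ 0.1 -2.5  7.8]
23.25 [-0.17   0.025  0.235] 0.008 1.0835 0.173 [ 0.2 -2.5  7.8]
23.3 [-0.19   0.071  0.139] 0.004 1.0838 0.078 [ 1.1 -1.3  7.9]
23.35 [-0.201  0.065  0.102] 0.002 1.084 0.053 [ 1.  -3.   7.1]
```

>>> drive_tool --targets '[0,0,1,0,0,0.07,0.5,0,0,1,0,0,0.07,0.5,0,0,1,0,0,0.07,0.5,0,0,1,0,0,0.07,0.5,0,0,1,0,0,0.07,0.5,0,0,1,0,0,0.07,0.5]'

```text
clock: 24.15
position: [0.5597, -0.0669, 0.1603]
ee_rot: [0.001, 0.997, 0.071, 0.002]
contact_force: [0.4, -1.7, 8.7]
width: 0.0565
```

```bash
python3 tr.py
```

```text
24.15 [-0.062 -0.015  0.904] 0.131 1.1874 0.78 [ 0.4 -1.7  8.7]
24.2 [-0.112  0.031  0.566] -0.014 1.1879 0.642 [ 0.1 -2.5  8.8]
24.25 [-0.171 -0.015  0.413] 0.001 1.1877 0.437 [ 0.2 -1.8  8.8]
24.3 [-0.142  0.011  0.384] 0.003 1.1879 0.364 [ 1.  -1.2 10.1]
24.35 [-0.212  0.005  0.343] 0.0 1.1879 0.347 [ 0.3 -1.4  8.9]
```

>>> drive_tool --targets '[0,0,0,0,0,0,1,0,0,0,0,0,0,1,0,0,0,0,0,0,1,0,0,0,0,0,0,1,0,0,0,0,0,0,1,0,0,0,0,0,0,1]'

```text
clock: 25.15
position: [0.5585, -0.0666, 0.1587]
ee_rot: [-0.0, 0.998, 0.07, 0.0]
contact_force: [-0.2, 0.4, -0.3]
width: 0.0856
```

```bash
python3 st.py; python3 mk.py pics/w13.png
```

```text
[ 0.5585 -0.0666  0.1587] [-0.242  0.307  1.648  0.     1.187  1.189] 0.0856 [-0.23  0.36 -0.34] [0.001 0.04  0.075] eff6 [ 4.0000e-03 -4.1569e+01 -2.2648e+01  1.0000e-03  2.0000e-03  0.0000e+00] 25.15
pics/c5.png [281.14814815 303.21548822] ((281.1698303222656, 303.4056701660156), (8.7910737991333, 33.92805480957031), 15.945395469665527)
pics/w10.png [302.80412371 343.78694158] ((302.7762756347656, 343.75140380859375), (34.414520263671875, 8.622211456298828), 48.012786865234375)
pics/w11.png [306.69767442 344.35880399] ((306.9246520996094, 344.53424072265625), (34.59832000732422, 8.793521881103516), 47.121097564697266)
pics/w13.png [305.16161616 339.58922559] ((305.29443359375, 339.6941223144531), (35.179359436035156, 8.683768272399902), 46.636573791503906)
```

View pics/w13.png

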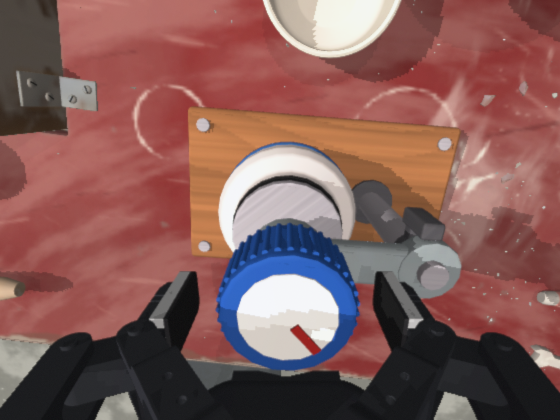

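>>> drive_tool --targets '[0,0,0,0,0,-2,1,0,0,0,0,0,0,0.5,0,0,0,0,0,0,0.5,0,0,0,0,0,0,0.5,0,0,0,0,0,0,0.5,0,0,6,0,0,0.4,0.5,0,0,1,0,0,0.07,0.5,0,0,1,0,0,0.07,0.5,0,0,1,0,0,0.07,0.5,0,0,1,0,0,0.07,0.5]'

```text
clock: 26.45
position: [0.5588, -0.0669, 0.1609]
ee_rot: [0.001, 1.0, -0.016, 0.001]
contact_force: [-0.9, -1.4, 7.3]
width: 0.0567
```

```bash
python3 tr.py
```

```text
26.45 [-0.17   0.295  0.719] 0.141 1.3619 0.61 [-0.9 -1.4  7.3]
26.5 [-0.251  0.284  0.344] -0.007 1.3628 0.402 [-2.  -1.7  6.2]
26.55 [-0.185  0.273  0.233] -0.002 1.3627 0.298 [-1.3 -1.4  6.4]
26.6 [-0.151  0.247  0.345] -0.003 1.3626 0.35 [-1.6 -1.3  5.8]
26.65 [-0.115  0.2    0.366] 0.0 1.3625 0.362 [-1.3 -1.3  6.7]
```

>>> drive_tool --targets '[0,0,2,0,0,0.07,0.5,0,0,2,0,0,0.07,0.5,0,0,1,0,0,0.07,0.5,0,0,1,0,0,0.07,0.5,0,0,1,0,0,0.07,0.5]'

```text
clock: 27.32
position: [0.5588, -0.0667, 0.1606]
ee_rot: [0.0, 0.997, -0.077, 0.001]
contact_force: [-0.4, -0.9, 6.4]
width: 0.0566
```

```bash
python3 tr.py; python3 mk.py pics/w14.png
```

```text
27.325 [-0.012  0.336  1.053] 0.127 1.484 0.872 [-0.4 -0.9  6.4]
27.375 [0.033 0.265 0.679] -0.017 1.4844 0.805 [-1.4 -1.7  6.6]
27.425 [-0.078  0.224  0.567] 0.0 1.484 0.613 [-1.8 -0.2  6.9]
27.475 [-0.062  0.257  0.526] 0.001 1.4841 0.539 [-1.9 -1.5  6. ]
27.525 [-0.064  0.307  0.474] 0.004 1.4842 0.521 [-1.  -0.8  6.9]
pics/c5.png [281.14814815 303.21548822] ((281.1698303222656, 303.4056701660156), (8.7910737991333, 33.92805480957031), 15.945395469665527)
pics/w10.png [302.80412371 343.78694158] ((302.7762756347656, 343.75140380859375), (34.414520263671875, 8.622211456298828), 48.012786865234375)
pics/w11.png [306.69767442 344.35880399] ((306.9246520996094, 344.53424072265625), (34.59832000732422, 8.793521881103516), 47.121097564697266)
pics/w14.png [303.75886525 334.74822695] ((303.73150634765625, 334.74932861328125), (34.4412956237793, 8.322441101074219), 47.121097564697266)
```

>>> drive_tool --targets '[0,0,0,0,0,0,1,0,0,0,0,0,0,1,0,0,0,0,0,0,1,0,0,0,0,0,0,1,0,0,0,0,0,0,1,0,0,0,0,0,0,1,0,0,0,0,0,0,1,0,0,0,0,0,0,1]'

```text
clock: 28.62
position: [0.5586, -0.0666, 0.1597]
ee_rot: [0.0, 0.997, -0.078, 0.0]
contact_force: [0.3, 0.4, -0.5]
width: 0.0855
```

```bash
python3 st.py; python3 mk.py pics/w15.png
```

```text
[ 0.5586 -0.0666  0.1597] [-0.242  0.306  1.646 -0.     1.189  1.486] 0.0855 [ 0.27  0.39 -0.51] [ 0.005 -0.022 -0.03 ] eff6 [  0.    -41.575 -22.697   0.     -0.      0.   ] 28.625
pics/c5.png [281.14814815 303.21548822] ((281.1698303222656, 303.4056701660156), (8.7910737991333, 33.92805480957031), 15.945395469665527)
pics/w10.png [302.80412371 343.78694158] ((302.7762756347656, 343.75140380859375), (34.414520263671875, 8.622211456298828), 48.012786865234375)
pics/w11.png [306.69767442 344.35880399] ((306.9246520996094, 344.53424072265625), (34.59832000732422, 8.793521881103516), 47.121097564697266)
pics/w15.png [304.09824561 335.87719298] ((304.33575439453125, 336.09149169921875), (34.51622772216797, 8.389678001403809), 46.84761428833008)
```

View pics/w15.png

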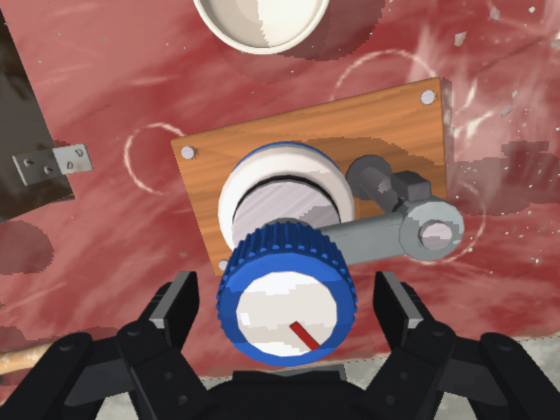

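```bash
cat > ht.py <<'E'
from h import *
c=calibration('wrist');he=c['hand_eye'];f=c['mtx'][0,0]
def el(fn):
    im=cv2.imread(fn);h=cv2.cvtColor(im,cv2.COLOR_BGR2HSV)
    m=cv2.inRange(h,(95,110,30),(130,255,255));k=np.zeros_like(m);k[215:385,200:375]=m[215:385,200:375]
    # blue extent width at widest
    cols=np.where(k.sum(0)>255*3)[0]
    w=cv2.inRange(h,(0,0,110),(180,60,255));r=cv2.inRange(h,(0,120,60),(12,255,255))|cv2.inRange(h,(170,120,60),(180,255,255))
    w=w|r;q=np.zeros_like(w);q[262:372,225:345]=w[262:372,225:345]
    n,l,st,ce=cv2.connectedComponentsWithStats(q);i=1+np.argmax(st[1:,4])
    e=cv2.fitEllipse(cv2.convexHull(max(cv2.findContours((l==i).astype(np.uint8),0,1)[0],key=len)))
    return e,cols[0],cols[-1]
for fn,z,sc in [('c4',.1753,0),('c5',.1752,0),('w10',.1606,3.0),('w11',.1590,3.11),('w12',.1610,3.46),('w13',.1587,3.745),('w14',.1606,4.04),('w15',.1597,4.04)]:
    e,a,b=el(f'pics/{fn}.png');W=max(e[1])
    # tool down: point at tool (x,y,ztool)=(0,0,zt): depth in cam = R^T(p-t) z ; zt=TCPz - z
    print(fn,np.round(e[0],1),np.round(e[1],1),'blue w',b-a,'z*W rel',sc)
    for r in (.0215,):
        D=f*2*r/W; # cam depth; solve zt on axis: D = Rz.(p-t)
        Rz=he[:3,2];zt=(D-Rz[:2]@(-he[:2,3]))/Rz[2]+he[2,3]
        print('   top z',round(z-zt,4))
E
python3 ht.py
```

```text
c4 [277.  326.5] [82.2 98.6] blue w 137 z*W rel 0
   top z 0.2047
c5 [274.1 323.1] [82.6 99.2] blue w 136 z*W rel 0
   top z 0.2055
w10 [285.7 320.6] [ 86.1 102.4] blue w 139 z*W rel 3.0
   top z 0.1952
w11 [289.2 321. ] [ 87.  103.6] blue w 144 z*W rel 3.11
   top z 0.1952
w12 [286.1 316. ] [ 85.5 101.3] blue w 137 z*W rel 3.46
   top z 0.1941
w13 [287.5 316.6] [ 86.3 102.5] blue w 141 z*W rel 3.745
   top z 0.1936
w14 [286.1 312.1] [ 84.9 100.7] blue w 136 z*W rel 4.04
   top z 0.1929
w15 [286.4 313.1] [ 85.2 101.2] blue w 139 z*W rel 4.04
   top z 0.1928
```

>>> drive_tool --targets '[0,0,0,0,0,-1,1,0,0,0,0,0,0,0.5,0,0,0,0,0,0,0.5,0,0,0,0,0,0,0.5,0,0,0,0,0,0,0.5,0,0,-1,0,0,0,0.5,0,0,-1,0,0,0,0.5,0,0,-1,0,0,0,0.5]'

```text
clock: 29.68
position: [0.5586, -0.0669, 0.1612]
ee_rot: [0.0, 0.999, -0.052, 0.0]
contact_force: [-1.2, 0.2, 6.3]
width: 0.0568
```

```bash
cat > r1.py <<'E'
from h import *
s=get_state();print(round(s['clock'],3),np.round(s['moment'][2],3),np.round(s['effort'][5],3),np.round(s['qd'][5],3),round(s['qpos'][5],4))
E
python3 r1.py
```

```text
29.675 0.023 0.029 -0.143 1.4325
```

>>> drive_tool --targets '[0,0,-1,0,0,0,0.5]'

```text
clock: 29.8
position: [0.5586, -0.0668, 0.1612]
ee_rot: [0.0, 0.999, -0.043, 0.0]
contact_force: [-1.5, -1.6, 6.9]
width: 0.0568
```

```bash
python3 r1.py
```

```text
29.8 -0.344 -0.223 -0.128 1.4151
```

>>> drive_tool --targets '[0,0,-1,0,0,0,0.5]'

```text
clock: 29.92
position: [0.5587, -0.0669, 0.1613]
ee_rot: [0.0, 0.999, -0.034, 0.0]
contact_force: [-1.8, -0.3, 6.3]
width: 0.0565
```

```bash
python3 r1.py
```

```text
29.925 0.146 0.226 -0.144 1.3971
```

>>> drive_tool --targets '[0,0,-1,0,0,0,0.5]'

```text
clock: 30.05
position: [0.5586, -0.0669, 0.1613]
ee_rot: [0.0, 1.0, -0.026, 0.0]
contact_force: [-2.3, -1.3, 6.9]
width: 0.0568
```

```bash
python3 tr.py
```

```text
30.05 [-0.079  0.328 -0.155] -0.132 1.3799 -0.06 [-2.3 -1.3  6.9]
30.1 [0.002 0.293 0.126] 0.015 1.3794 0.045 [-2.2 -0.6  5.7]
30.15 [-0.006  0.295  0.292] -0.002 1.3797 0.252 [-2.   0.   6.5]
30.2 [-0.009  0.317  0.311] -0.004 1.3795 0.331 [-1.8 -1.8  6.8]
30.25 [-0.003  0.298  0.323] -0.002 1.3794 0.352 [-1.4 -1.1  6. ]
```

>>> drive_tool --targets '[0,0,1,0,0,0,0.5,0,0,1,0,0,0,0.5,0,0,1,0,0,0,0.5]'

```text
clock: 30.68
position: [0.5587, -0.0668, 0.1612]
ee_rot: [0.001, 0.999, -0.051, 0.0]
contact_force: [-1.3, -0.6, 5.3]
width: 0.0566
```

```bash
python3 r1.py
```

```text
30.675 0.761 0.622 0.145 1.4308
```

>>> drive_tool --targets '[0,0,1,0,0,0,0.5]'

```text
clock: 30.8
position: [0.5586, -0.0668, 0.1612]
ee_rot: [0.001, 0.998, -0.06, 0.0]
contact_force: [-1.6, -0.6, 5.8]
width: 0.0569
```

```bash
python3 r1.py
```

```text
30.8 0.851 0.782 0.131 1.4485
```

>>> drive_tool --targets '[0,0,1,0,0,0,0.5]'

```text
clock: 30.92
position: [0.5586, -0.0668, 0.1611]
ee_rot: [0.001, 0.998, -0.068, 0.0]
contact_force: [-0.9, -0.6, 5.0]
width: 0.0569
```

```bash
python3 r1.py
```

```text
30.925 0.633 0.554 0.152 1.4658
```

>>> drive_tool --targets '[0,0,1,0,0,0,0.5]'

```text
clock: 31.05
position: [0.5586, -0.0667, 0.1611]
ee_rot: [0.0, 0.997, -0.077, 0.0]
contact_force: [-2.3, -1.0, 4.8]
width: 0.0568
```

```bash
python3 tr.py
```

```text
31.05 [0.011 0.208 0.783] 0.13 1.4838 0.653 [-2.3 -1.   4.8]
31.1 [-0.029  0.204  0.422] -0.015 1.4843 0.564 [-1.4 -0.8  4.4]
31.15 [-0.068  0.296  0.335] 0.002 1.484 0.361 [-1.4 -1.   5. ]
31.2 [-0.033  0.171  0.34 ] 0.003 1.4841 0.282 [-1.8 -1.1  5.4]
31.25 [-0.001  0.162  0.242] 0.002 1.4842 0.261 [-1.9 -1.1  5.1]
```

>>> drive_tool --targets '[0,0,0,0,0,0,1,0,0,0,0,0,0,1,0,0,0,0,0,0,1,0,0,0,0,0,0,1,0,0,0,0,0,-20,1,0,0,0,0,0,-30,1,0,0,0,0,0,-30,1,0,0,0,0,0,-20,1,0,0,0,0,0,0,1,0,0,0,0,0,0,1]'

```text
clock: 32.55
position: [0.558, -0.0664, 0.2596]
ee_rot: [-0.0, 0.997, -0.078, -0.001]
contact_force: [-0.5, 0.1, -0.2]
width: 0.0855
```

```bash
python3 st.py; python3 - <<'E'
from h import *
a=get_image('wrist')[:,:,::-1];cv2.imwrite('pics/w16.png',a);b=get_image('side')[:,:,::-1];c=get_image('scene')[:,:,::-1]
cv2.imwrite('pics/f16.png',np.hstack([cv2.resize(b,(400,300)),cv2.resize(c,(400,300))]))
E
```

```text
[ 0.558  -0.0664  0.2596] [-0.242  0.243  1.481  0.     1.419  1.486] 0.0855 [-0.51  0.08 -0.24] [ 0.003 -0.048  0.063] eff6 [ 1.6000e-02 -4.0947e+01 -2.5665e+01  1.0000e-03 -2.1000e-02 -0.0000e+00] 32.55
```

View pics/w16.png

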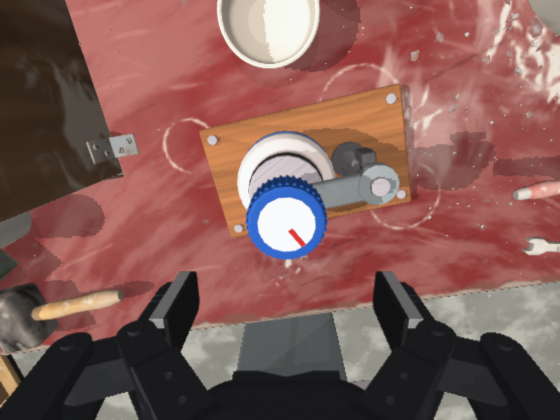

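View pics/f16.png

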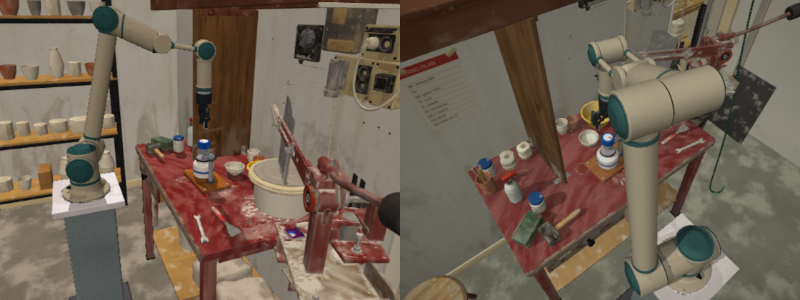

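```bash
python3 -c "
from rig import sign_off
print(sign_off())"
```

```text
the job is handed in; nothing more can be done
None
```

I handed the job in at about 33 s. The cap stands over the jar's mouth and is screwed down on the seal. One check on how tight it is did not agree with the others.

- **Swing:** I pushed the cap round with loosely caged fingers until the side force rose to about 8.5 N at the end stop. In the last wrist picture the arm lies along the board, as it should over the mouth.
- **Screwing:** I turned the cap clockwise about 4.04 rad in all, regripping it several times. After the first regrip I moved the gripper about 3 mm to centre it on the cap. The red mark stayed fixed relative to the gripper, so the cap did not slip.
- **Tightness:** Turning torque rose clearly from about 3.5 rad onward. Comparing the torque turned each way at the end suggests about 75–85 N on the seal, within the 10–150 N hand-tight range.
- **What disagreed:**
  - After letting go, the red mark had not moved back, although the task says a cap tightened past about 35 N eases back. So the true pressure may be lower than estimated, or the thread friction higher than stated.
  - The torque readings were noisy, and they put first contact slightly later than the stated 2.1–3.4 rad.
- **At hand-in:** The gripper was open and about 0.1 m above where it let go of the cap, with contact force near zero. The last pictures showed nothing knocked over; I did not measure the other objects' positions.

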